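Turn the stained culture flask for its second counting pass

ROBOT

A 6-joint arm with a two-finger parallel gripper is mounted at the origin on the work surface. World frame = base frame: x ahead of the robot, y to its left, z up, the work surface at z = 0. Lengths are in mm, angles in rad, forces in N, time in s.
With the tool pointing down it reaches from about 350 to 875 mm from the base axis. Payload 4.2 kg.
Tool frame: the origin (TCP) lies midway between the tips of the shut fingers; the grasp point (between the pads) lies manip.grip_point_offset behind it (manip.grip_point_offset is the distance from the TCP to the grasp point, in mm); z points along the fingers, y is the line along which they close (so a half turn about z gives the same grasp; the last joint's range is limited). The gripper opens to 87 mm and grips with 3 to 60 N. Pads are 19 mm wide; open, the fingers measure 117 mm over their backs; the gripper's body (75 mm by 190 mm) begins 51 mm behind the grasp point.
Start: joints at [1.465, 0.385, 0.008, 0, -1.194, -0.259], TCP at [222.944, 583.862, 222.55] pointing down, gripper open.
Joint ranges: [-3.14, 3.14], [-1.21, 2.06], [-1.07, 1.41], [-3.16, 2.05], [-2.99, -0.16], [-3.1, 3.1]. Speed limits (rad/s): [2.79, 2.79, 3.14, 3.14, 3.14, 3.14].

INTERFACE

Orientations are given as [roll, pitch, yaw] about the fixed x, y, z axes, in that order (R = Rz(yaw) Ry(pitch) Rx(roll)).
In Python, from station import manip gives the robot as it stands. The module is installed in compiled form; this text tells all that it offers.
- The arm moves only by the tool send_rows, never from a script. Its arguments are lists of equal length, an entry for each row: "xyz": the shift along the tool's x, y, z in m, a list of three; "spin": the turn about the tool's z in rad. A call has 1 to 5 rows; each row shifts and turns the commanded pose from where the row before left it, along the tool's axes as they then stand; what a row does not reach is not made up. A row lasts 1/12 s, in which the tool goes at most 41.7 mm and 7.16 degrees, less where a joint would pass 70% of its speed; a pose out of reach is approached as far as the arm can. A call is refused whole if a number of a shift passes 0.0417 or a number of a turn 0.125, either way. A call with a gripper value outside its range is refused whole. "claw" is the opening, from 0 (shut) to 1 (fully open), set as the call begins (left out, the last holds). The fingers move at their own pace and stop on an object; "squeeze" is the grip in N (left out, the last holds). Time passes only in rows, so rows that do not move let the fingers close. It gives the time, the measured TCP pose, the force, the opening and the grip force at its end, in the units of the state.
- manip.get_obs(): the state, without advancing time (a new reading comes with each control period).
- manip.capture(name): name is "scene" or "top"; returns the picture (400x640x3 uint8, red, green, blue); there is no depth.
- manip.calibration(name): a dict with "camera_matrix" (3x3 intrinsics, pixels), "world_to_cam" (4x4, takes a point from world to camera coordinates). Camera axes: x right, y down, z forward; pixel columns grow to the right and rows downward; lengths in mm; the calibration is good to about 2 mm. A picture is of the moment at which its call begins. calibration takes no time and is no camera call.
- manip.hand_in(): hands the job in; it is judged then, once.
The state is a dict: "t": time; "joint_positions": joint angles; "qvel": joint speeds; "joint_torque": joint torques, N m; "tcp_pos": TCP position; "orientation": TCP orientation; "force": force on the tool from outside, world axes, zero at the start; "ft_torque": the same for the moment, N m; "grip_width": finger opening in mm; "finger_force": force on a finger pad.
Only numpy, scipy, OpenCV 4.12 (cv2) and the standard library are available. Lean on these libraries where they do the work, as an engineer would, in place of code of your own. Each camera call takes 0.05 s, during which the arm holds its last target. There are 200 camera calls.

TASK

The first counting pass over the green-capped flask on the microscope stage is done. Turn the flask end for end, keeping it level, and set it down gently in its sliding holder with its other long side flush against the dark guide bar and its flat base end (opposite the cap) up against the bent brass bracket, swing the clamp finger in until its rubber pad bears on the flask, and only then slide the holder (it has an upright black knob for this) all the way to its far stop for the second pass. Leave the other things on the stage and the bench where they are.

Things in the scene. Friction and masses are not known exactly. Their poses are not given: they have to be found in the camera images.
- flask_centre (a point): Dry clear culture flask, purple spots inside, green cap; 35 to 65 g. Point: centre of its box body, half-way up (16 mm). Body 66 (x) x 52 (y) x 32 (z) mm. Its x axis runs from the flat base end (33 mm behind the point) to the cap end (67 mm ahead), z up. Grasp it across the 52 mm, fingertips 10 mm or more over the holder's floor, over the guide bar. It starts with its cap towards the bracket.
- flask_cap (a point): Centre of the flask's green cap (25 mm diameter, 18 mm long), 58 mm from flask_centre along the flask's x axis, at the same height.
- holder_corner (a point): Corner of the aluminium flask holder, at its floor (205 mm above the bench), where the inner faces of dark guide bar and bent brass bracket meet. x runs along the bar off the bracket, y away from the bar, z up. Bar: 8 mm high, 8 thick, along y = 0 on the -y side. Bracket: 18 high, 4 thick, 44 long, along x = 0 on the -x side. A turned flask seated has flask_centre at (33, 26, 16) mm, cap to +x.
- holder (a joint): Slide of the holder on its rail, m: 0 at the near stop (it starts at 0 to 0.012), 0.070 at the far stop; grows along +x of holder_corner. It drags with about 2.5 N and stays where it is left. Rail and bearing lie behind the bar and rise no more than 10 mm above the holder's floor; the floor is flat from x = -25 to 135 mm and y = -40 to 90 mm of holder_corner.
- holder_knob (a point): Black upright knob for sliding the holder, 14 mm diameter, fixed on the holder 145 mm along x and 25 mm along y from holder_corner. Point: middle of its grip, 23 mm above the floor; its top is at 34 mm.
- clamp (a joint): Swing of the steel clamp finger about its upright pivot, rad: 0 when its rubber pad just touches the side of a flask that is flush against the bar; it grows as the finger swings clear (counter-clockwise from above), to 1.5. It starts clear at 1.1 to 1.45. Without a flask it swings on to -0.25. It stays where it is left (friction, about 1.6 N at the pin).
- clamp_pin (a point): Red upright pin on the clamp finger, by which it is swung; 10 mm diameter. Point: on its axis, 24 mm above the holder's floor; its top is at 34 mm, and the finger's flat bar reaches up to 9 mm. 38 mm from the pivot: at joint 0 straight along +x of holder_corner from the pivot, at joint q turned by q from there towards +y. At joint 0 there are 18 mm between pin and flask.
- clamp_pivot (a point): Pivot of the clamp finger, fixed on the holder at (-12, 75) mm from holder_corner, 10 mm above its floor; its head rises to 13 mm.
- microscope: White inverted microscope, fixed. Origin: under its middle, on the bench; its x axis is the holder's slide direction. Black stage plate 230 x 230 mm, top 200 mm above the bench. At its +y end (from y = 135 mm) eyepiece tubes lean outwards to 360 mm above the bench; at its -y end (from y = -150 mm) the lamp pillar is tipped back and rises to 520 mm. The space above the stage is free.
- counting_slide: Glass counting slide 75 x 30 x 4 mm lying on the microscope's stage beside the holder; to be left alone. Origin under its centre.
- spare_flask: Another such flask with an orange cap on the bench; to be left alone. Origin under the centre of its body.
- oil_bottle: Small amber bottle, 38 mm diameter, 75 mm high, on the bench; to be left alone. Origin under its centre.
- tally_counter: Steel tally counter 50 x 44 x 32 mm on the bench; to be left alone. Origin under its centre.
- marker: Black and purple marker pen 135 mm long, 15 mm thick, on the bench; to be left alone. Origin under the middle of its length.
Things that resemble listed ones, but are neither listed nor needed, are in the scene too. Leave any blue look-alike of the part that bears flask_centre alone.

How it is judged:
By the outcome, as a careful person would: the job done as asked, in the order asked, and still so for the second after the job is handed in, with the robot touching nothing.
It also fails if it takes over 67 s, if anything falls off the work surface, if the arm or the gripper's body presses on something with over 40 N, if the wrist force passes 120 N, or if a joint passes its speed limit or range.

## Working session

There is one attempt and no reset: what is moved stays moved. The work goes in short steps, Python scripts to look and compute and a tool call to move; the robot and the scene stay as the last step left them, time stands still between calls to the robot, and variables do not carry over. Pictures are saved under pics/ and viewed, at most 10 in all, crops included, and the job is handed in when it is done.

Besides the shell and the picture viewer there is one more tool, called after "Request:" by a JSON object that holds its "name" and its "arguments", one argument or row to a line. send_rows: Moves the arm, as the interface text tells. Its arguments: {"type":"object","properties":{"xyz":{"type":"array"},"spin":{"type":"array"},"claw":{"type":"number"},"squeeze":{"type":"number"}},"required":["xyz","spin"]}

```bash
mkdir -p pics; python3 - <<'E'
from station import manip
import cv2,numpy as np
for n in("scene","top"):
    cv2.imwrite(f"pics/{n}0.png",manip.capture(n)[:,:,::-1])
    c=manip.calibration(n);print(n,np.round(c["camera_matrix"],1).tolist(),np.round(c["world_to_cam"],3).tolist())
print(manip.grip_point_offset,manip.get_obs())
E
```

```text
scene [[373.1, 0.0, 323.0], [0.0, 373.1, 202.6], [0.0, 0.0, 1.0]] [[-0.855, 0.519, -0.002, 490.081], [0.359, 0.589, -0.724, -86.089], [-0.375, -0.62, -0.689, 1184.942], [0.0, 0.0, 0.0, 1.0]]
top [[409.1, 0.0, 322.7], [0.0, 409.1, 192.1], [0.0, 0.0, 1.0]] [[0.003, -1.0, 0.005, -45.024], [-0.982, -0.004, -0.188, 582.283], [0.188, -0.005, -0.982, 993.052], [0.0, 0.0, 0.0, 1.0]]
18.700000000000003 {'t': 0.1, 'joint_positions': array([ 1.46458428e+00,  3.85531070e-01,  6.74868287e-03, -4.19555315e-04,
       -1.19398972e+00, -2.58578985e-01]), 'qvel': array([ 0.0013184 , -0.00118281,  0.00396697,  0.00096151, -0.00048732,
       -0.00205196]), 'joint_torque': array([-5.81178792e-04, -3.91686881e+01,  1.87936538e+01,  4.23193932e+00,
        1.35223725e-02, -6.59121611e-05]), 'tcp_pos': array([222.78054029, 583.37193977, 221.53483565]), 'orientation': array([ 3.13958286e+00, -1.28371670e-04, -3.64945670e-01]), 'force': array([-0.52623277, -0.29134118,  0.86428042]), 'ft_torque': array([ 0.01143292, -0.02194142,  0.01913388]), 'finger_force': 0.0, 'grip_width': 86.94676571012353}
```

View pics/scene0.png

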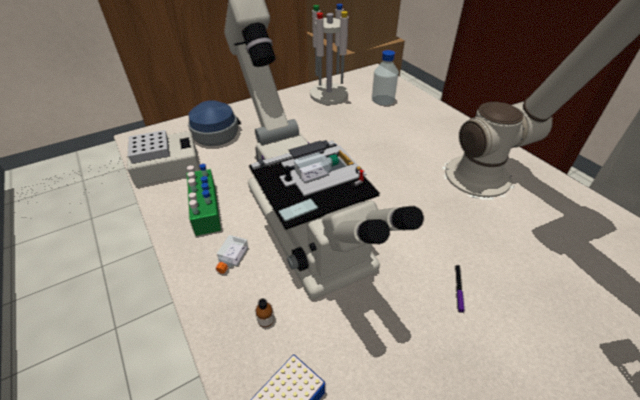

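View pics/top0.png

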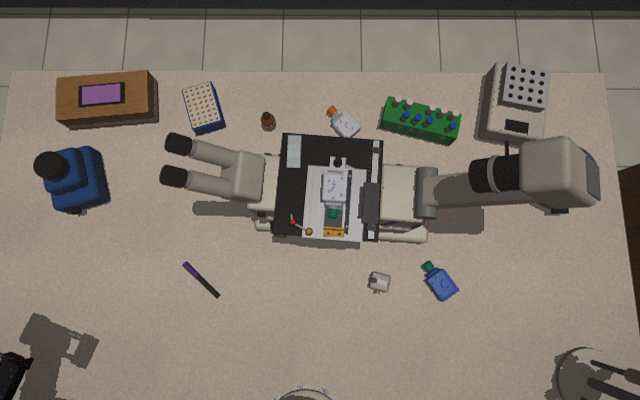

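The scene view shows the microscope stage at (315,180), with the flask and its green cap at about (315-335,165). The top view shows the clear flask at (334,187) with its green cap at (333,212), the brass bracket at (334,232), the knob at (337,162), the red pin at (292,220) and the pivot at (309,231). The flask candidates in the top view are:
- The clear, green-capped one on the stage at (334,187), which is the one meant.
- The orange-capped spare at (345,120).
- The blue look-alike at (440,280).

I'll enlarge both views to confirm.

```bash
python3 - <<'E'
import cv2,numpy as np
a=cv2.imread("pics/top0.png")[130:250,265:395];b=cv2.imread("pics/scene0.png")[130:230,240:390]
cv2.imwrite("pics/topc.png",cv2.resize(a,(780,600)[::1] if 0 else (650,600),interpolation=cv2.INTER_CUBIC))
cv2.imwrite("pics/scenec.png",cv2.resize(b,(750,500),interpolation=cv2.INTER_CUBIC))
E
```

```text
(no output)
```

View pics/topc.png

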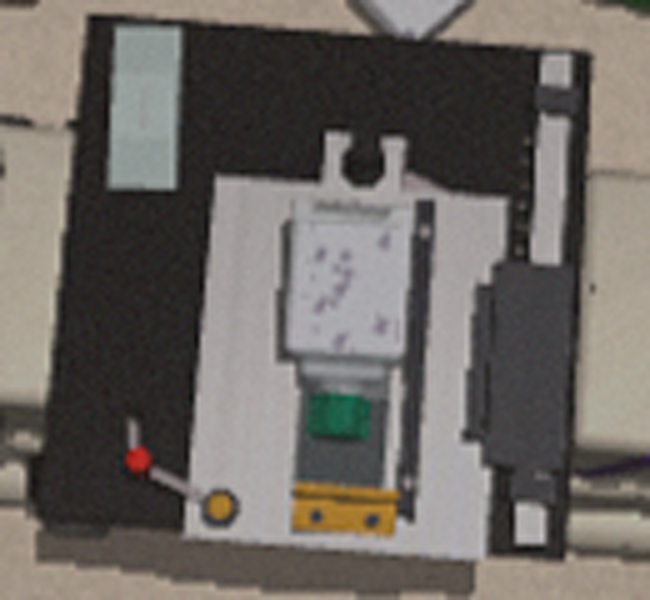

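View pics/scenec.png

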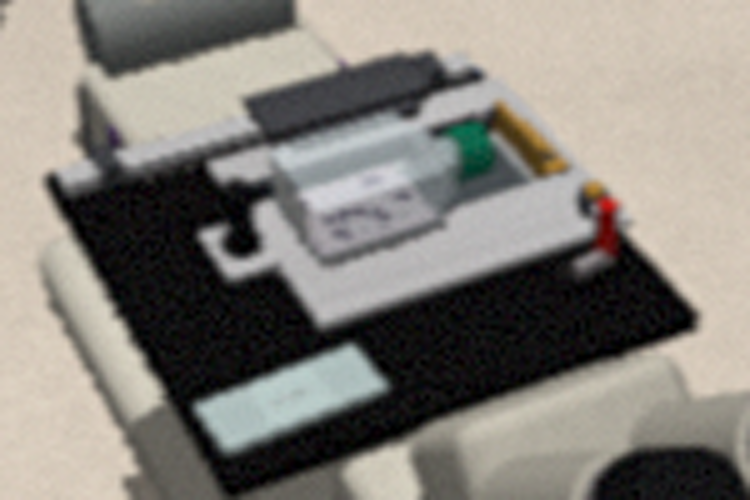

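The crops (5x) confirm the target: a clear flask with purple spots and a green cap pointing at the brass bracket. In the top crop the cap is at (338,415), the pin at (138,458), the pivot at (219,507), the bracket at y 487-532 and the bar on the right. The plate corners are at (217,175), (508,195), (185,535) and (487,557). I'll fit the holder pose to both views.

```bash
cat >h.py <<'E'
import numpy as np,cv2
from station import manip
from scipy.optimize import least_squares
CAL={n:manip.calibration(n) for n in("scene","top")}
def proj(n,P):
    c=CAL[n];P=np.atleast_2d(P)@c["world_to_cam"][:3,:3].T+c["world_to_cam"][:3,3]
    q=P@c["camera_matrix"].T;return q[:,:2]/q[:,2:]
def tri(pt,ps):
    return least_squares(lambda X:np.r_[proj("top",X)[0]-pt,proj("scene",X)[0]-ps],[500,0,205.]).x
def H(p,L):
    x,y,z,a=p;L=np.atleast_2d(L);c,s=np.cos(a),np.sin(a)
    return np.c_[x+c*L[:,0]-s*L[:,1],y+s*L[:,0]+c*L[:,1],z+L[:,2]]
T=lambda x,y:(265+x/5,130+y/5)
S=lambda x,y:(240+x/5,130+y/5)
E
python3 - <<'E'
from h import *
for k,t,s in [("pin",T(138,458),S(608,205)),("pivot",T(219,507),S(594,190)),("knobtop",T(360,155),S(240,190)),("cap",T(338,415),S(470,150)),("plate+x+y",T(217,175),S(322,325))]:
    print(k,np.round(tri(t,s),1))
obs=[("top",(135,90,0),T(217,175)),("top",(135,-40,0),T(508,195)),("top",(-25,90,0),T(185,535)),("top",(-25,-40,0),T(487,557)),
("top",(-12,75,13),T(219,507)),("scene",(-12,75,11),S(594,192)),("scene",(135,90,0),S(322,325)),
("top",(-2,0,18),T(401,492)),("top",(-2,44,18),T(292,490)),("scene",(-2,0,18),S(498,104)),("scene",(-2,44,18),S(562,163))]
f=lambda p:np.concatenate([proj(n,H(p,L))[0]-np.array(q) for n,L,q in obs])
r=least_squares(f,[480,0,205,0],loss="soft_l1");print("fit",np.round(r.x,3));print(np.round(f(r.x).reshape(-1,2),1).tolist())
p=r.x
for nm,L,n in [("knob",(145,25,34),"top"),("knob",(145,25,34),"scene")]: print(nm,n,proj(n,H(p,L)))
for n,q in(("top",T(138,458)),("scene",S(608,203))):
    g=least_squares(lambda a:proj(n,H(p,(-12+38*np.cos(a[0]),75+38*np.sin(a[0]),33)))[0]-q,[1.2]);print("q",n,g.x,g.fun)
for n,q in(("top",T(338,415)),("scene",S(470,150))):
    g=least_squares(lambda a:proj(n,H(p,(a[0],a[1],16 if n=="scene" else 22)))[0]-q,[25,26]);print("cap",n,g.x)
print("cam",[-CAL[n]["world_to_cam"][:3,:3].T@CAL[n]["world_to_cam"][:3,3] for n in CAL])
E
```

```text
pin [485.1  20.7 235. ]
pivot [467.  -12.8 213.3]
knobtop [617.9 -73.5 234. ]
cap [505.2 -62.8 219.5]
plate+x+y [615.4  -9.7 201.1]
fit [ 4.74026e+02 -8.90160e+01  2.00230e+02 -7.30000e-02]
[[-0.4, 0.4], [-0.4, 0.8], [-0.2, 0.2], [-0.4, 0.4], [0.3, -0.3], [-0.3, 0.3], [-0.1, 0.4], [-0.6, 0.5], [0.6, -0.7], [-0.3, -0.2], [-4.1, -2.3]]
knob top [[338.01671868 159.21445102]]
knob scene [[287.47811704 168.1473997 ]]
q top [1.16038516] [0.19399097 0.10591431]
q scene [1.18048991] [0.0477128  0.90063759]
cap top [29.44072772 27.99182929]
cap scene [26.26839206 25.2632131 ]
cam [array([893.77995755, 531.22471627, 755.40378716]), array([ 385.44365294,  -37.90897818, 1085.00219732])]
```

```bash
python3 - <<'E'
from h import *
obs=[("top",(135,90,0),T(217,175)),("top",(135,-40,0),T(508,195)),("top",(-25,90,0),T(185,535)),("top",(-25,-40,0),T(487,557)),
("top",(-12,75,13),T(219,507)),("scene",(-12,75,11),S(594,192)),("scene",(135,90,0),S(322,325)),
("top",(-2,0,18),T(401,492)),("top",(-2,44,18),T(292,490)),("scene",(-2,0,18),S(498,104)),
("top",(145,25,34),T(362,153)),("scene",(145,25,34),S(240,190))]
for z in(0,205):
  f=lambda p:np.concatenate([proj(n,H([*p[:2],z or p[3],p[2]],L))[0]-np.array(q) for n,L,q in obs])
  r=least_squares(f,[480,-80,0,205],loss="soft_l1");print("fit",np.round(r.x,3));print(np.round(f(r.x).reshape(-1,2),1).tolist())
p=[*r.x[:2],205,r.x[2]]
# flask top edges, top view: base end (60.. top edge y~200), right/left sides at z=32
for q in [T(413,205),T(293,200),T(405,357),T(288,352)]:
    g=least_squares(lambda a:proj("top",H(p,(a[0],a[1],32)))[0]-q,[60,26]);print("flask corner",g.x)
g=least_squares(lambda a:proj("top",H(p,(a[0],a[1],26)))[0]-T(338,415),[60,26]);print("cap",g.x)
for L in [(75,26,16),(26,26,16),(-12+38*np.cos(1.17),75+38*np.sin(1.17),24),(145,25,23)]:print(np.round(H(p,L),1))
E
```

```text
fit [ 4.73948e+02 -8.91490e+01 -7.10000e-02  2.00754e+02]
[[-0.6, 0.5], [-0.5, 0.7], [-0.1, 0.3], [-0.3, 0.4], [0.3, -0.2], [-0.3, 0.0], [0.1, 0.2], [-0.5, 0.5], [0.6, -0.6], [-0.3, -0.4], [0.5, -1.4], [-0.4, 0.0]]
fit [ 4.73974e+02 -8.86880e+01 -6.80000e-02  2.05000e+02]
[[-1.0, 0.1], [-0.6, 0.2], [-0.4, 0.2], [-0.3, 0.2], [0.1, -0.3], [0.0, -1.3], [0.2, -1.0], [-0.6, 0.3], [0.4, -0.8], [-0.1, -1.8], [0.2, -1.9], [-0.4, -1.3]]
flask corner [119.9859273    1.94262719]
flask corner [118.45110263  53.13911661]
flask corner [54.14334093  1.35577982]
flask corner [52.71218554 50.56797008]
cap [28.4236816  27.69099564]
[[550.6 -67.9 221. ]]
[[501.7 -64.5 221. ]]
[[484.3  20.9 229. ]]
[[620.3 -73.6 228. ]]
```

Request:
{"name": "send_rows", "arguments": {
  "xyz": [
    [0, 0, -0.03],
    [0, 0, -0.04],
    [0, 0, -0.04],
    [0, 0, -0.04],
    [0, 0, -0.04]
  ],
  "spin": [-0.06, -0.06, -0.06, -0.06, -0.056],
  "claw": 1
}}

```text
t: 0.52
tcp_pos: [222.8, 583.3, 414.2]
orientation: [3.141, 0.0, -0.066]
force: [0.4, 0.9, -0.3]
grip_width: 86.7
finger_force: 0.0
```

Request:
{"name": "send_rows", "arguments": {
  "xyz": [
    [0, 0, -0.03],
    [0.008, 0.012, 0],
    [0.0153, 0.0251, 0],
    [0.0153, 0.0251, 0],
    [0.0153, 0.0251, 0]
  ],
  "spin": [0, 0, 0, 0, 0]
}}

```text
t: 0.93
tcp_pos: [270.8, 492.1, 441.7]
orientation: [3.14, 0.001, -0.068]
force: [0.1, 0.5, -0.3]
grip_width: 87.2
finger_force: 0.0
```

Request:
{"name": "send_rows", "arguments": {
  "xyz": [
    [0.0153, 0.0251, 0],
    [0.0153, 0.0251, 0],
    [0.0153, 0.0251, 0],
    [0.0153, 0.0251, 0],
    [0.0153, 0.0251, 0]
  ],
  "spin": [0, 0, 0, 0, 0]
}}

```text
t: 1.35
tcp_pos: [338.6, 361.1, 442.2]
orientation: [3.141, 0.001, -0.068]
force: [0.3, -0.1, -0.4]
grip_width: 87.0
finger_force: 0.0
```

Request:
{"name": "send_rows", "arguments": {
  "xyz": [
    [0.0153, 0.0251, 0],
    [0.0153, 0.0251, 0],
    [0.0153, 0.0251, 0],
    [0.0153, 0.0251, 0],
    [0.0153, 0.0251, 0]
  ],
  "spin": [0, 0, 0, 0, 0]
}}

```text
t: 1.77
tcp_pos: [406.2, 230.7, 442.2]
orientation: [3.141, 0.001, -0.068]
force: [0.6, -0.1, -0.1]
grip_width: 87.0
finger_force: 0.0
```

Request:
{"name": "send_rows", "arguments": {
  "xyz": [
    [0.0153, 0.0251, 0],
    [0.0153, 0.0251, 0],
    [0.0153, 0.0251, 0],
    [0.0153, 0.0251, 0],
    [0.0153, 0.0251, 0]
  ],
  "spin": [0, 0, 0, 0, 0]
}}

```text
t: 2.18
tcp_pos: [474.0, 100.2, 442.2]
orientation: [3.141, 0.001, -0.069]
force: [0.3, -0.1, -1.3]
grip_width: 87.3
finger_force: 0.0
```

Request:
{"name": "send_rows", "arguments": {
  "xyz": [
    [0.0153, 0.0251, 0],
    [0.0153, 0.0251, 0],
    [0.0153, 0.0251, 0],
    [0.0153, 0.0251, 0],
    [0, 0, 0]
  ],
  "spin": [0, 0, 0, 0, 0]
}}

```text
t: 2.6
tcp_pos: [529.3, -6.0, 441.0]
orientation: [3.14, 0.003, -0.074]
force: [0.7, 0.9, -1.1]
grip_width: 87.2
finger_force: 0.0
```

```bash
cat >>h.py <<'E'
P=[473.97,-88.69,205,-0.069]
def to(w,yaw=None):
    o=manip.get_obs();a=o["orientation"][2];d=np.array(w,float)-o["tcp_pos"];c,s=np.cos(a),np.sin(a)
    print("shift tool mm",np.round([c*d[0]+s*d[1],s*d[0]-c*d[1],-d[2]],1),"spin",None if yaw is None else np.round((a-yaw+np.pi)%(2*np.pi)-np.pi,4),"j",np.round(o["joint_positions"],2),"F",np.round(o["force"],1),"tcp",np.round(o["tcp_pos"],1),"t",o["t"])
E
python3 - <<'E'
from h import *
to(H(P,(86.4,26,12))[0],P[3])
E
```

```text
shift tool mm [ 37.2  60.1 224. ] spin -0.0047 j [ 0.3   0.15  0.22  0.   -1.64  1.2 ] F [ 0.7  0.9 -1.1] tcp [529.3  -6.  441. ] t 2.6
```

Request:
{"name": "send_rows", "arguments": {
  "xyz": [
    [0.0124, 0.02, 0],
    [0.0124, 0.02, 0],
    [0.0124, 0.02, 0.02],
    [0, 0, 0.04],
    [0, 0, 0.04]
  ],
  "spin": [0, 0, 0, 0, 0]
}}

```text
t: 3.02
tcp_pos: [561.6, -65.9, 341.6]
orientation: [-3.141, -0.002, -0.071]
force: [-0.1, 0.7, -1.1]
grip_width: 86.9
finger_force: 0.0
```

Request:
{"name": "send_rows", "arguments": {
  "xyz": [
    [0, 0, 0.03],
    [0, 0, 0.03],
    [0, 0, 0.02],
    [0, 0, 0],
    [0, 0, 0]
  ],
  "spin": [0, 0, 0, 0, 0]
}}

```text
t: 3.43
tcp_pos: [560.6, -65.1, 261.9]
orientation: [3.141, 0.002, -0.068]
force: [0.6, 0.4, 0.1]
grip_width: 87.1
finger_force: 0.0
```

```bash
python3 - <<'E'
from h import *
to(H(P,(86.4,26,12))[0],P[3])
im=manip.capture("scene");cv2.imwrite("pics/s1.png",cv2.resize(im[120:240,230:410,::-1],(720,480),interpolation=cv2.INTER_CUBIC))
E
```

```text
shift tool mm [ 1.6  3.5 44.9] spin 0.0006 j [ 0.17  0.26 -0.08  0.   -1.24  1.33] F [0.6 0.4 0.1] tcp [560.6 -65.1 261.9] t 3.4333
```

View pics/s1.png

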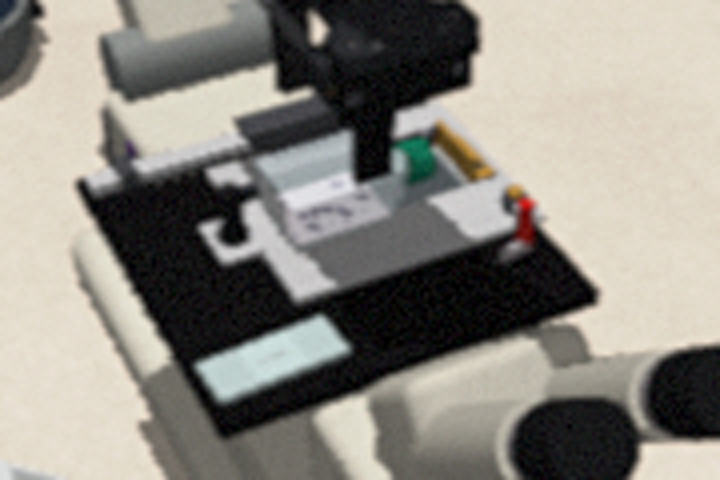

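The picture shows the near finger at crop (372,180), above the side of the flask body. The pin at (525,215) and the counting slide are clear. I'll go down and grip.

Request:
{"name": "send_rows", "arguments": {
  "xyz": [
    [0.0016, 0.0035, 0.01],
    [0, 0, 0.013],
    [0, 0, 0.013],
    [0, 0, 0.009],
    [0, 0, 0]
  ],
  "spin": [0, 0, 0, 0, 0]
}}

```text
t: 3.9
tcp_pos: [561.6, -68.8, 216.2]
orientation: [-3.142, 0.002, -0.069]
force: [0.0, -0.5, -0.9]
grip_width: 87.0
finger_force: 0.0
```

Request:
{"name": "send_rows", "arguments": {
  "xyz": [
    [0, 0, 0],
    [0, 0, 0],
    [0, 0, 0],
    [0, 0, 0],
    [0, 0, 0]
  ],
  "spin": [0, 0, 0, 0, 0],
  "claw": 0.5,
  "squeeze": 8
}}

```text
t: 4.32
tcp_pos: [562.6, -68.7, 218.2]
orientation: [-3.141, -0.001, -0.069]
force: [-0.4, 0.2, 0.2]
grip_width: 61.6
finger_force: 0.0
```

Request:
{"name": "send_rows", "arguments": {
  "xyz": [
    [0, 0, 0],
    [0, 0, 0],
    [0, 0, 0],
    [0, 0, 0],
    [0, 0, 0]
  ],
  "spin": [0, 0, 0, 0, 0]
}}

```text
t: 4.73
tcp_pos: [562.7, -68.4, 217.9]
orientation: [-3.141, -0.001, -0.069]
force: [0.4, 3.1, 2.1]
grip_width: 51.8
finger_force: 8.0
```

```bash
python3 - <<'E'
from h import *
to(H(P,(86.4,26,12))[0],P[3]);o=manip.get_obs();print(o["grip_width"],o["finger_force"])
E
```

```text
shift tool mm [-0.7  0.4  0.9] spin 0.0003 j [ 0.16  0.29 -0.15 -0.   -1.13  1.34] F [0.4 3.1 2.1] tcp [562.7 -68.4 217.9] t 4.7333
51.79417990338759 7.998892217874527
```

The flask is gripped at 51.8 mm. The +y force shows it was flush on the bar, and the TCP is within 0.5 mm of the model. Next I'll lift it and turn it by π, which keeps joint 6 in range (1.34 to -1.8).

Request:
{"name": "send_rows", "arguments": {
  "xyz": [
    [0, -0.0006, -0.003],
    [0, -0.0004, -0.008],
    [0, 0, -0.018],
    [0, 0, -0.02],
    [0, 0, -0.018]
  ],
  "spin": [0, 0, 0, 0, 0]
}}

```text
t: 5.15
tcp_pos: [562.1, -68.1, 285.9]
orientation: [3.141, 0.0, -0.069]
force: [0.3, 0.1, -0.1]
grip_width: 51.4
finger_force: 8.0
```

Request:
{"name": "send_rows", "arguments": {
  "xyz": [
    [0, 0, -0.008],
    [0, 0, 0],
    [0, 0, 0],
    [0, 0, 0],
    [0, 0, 0]
  ],
  "spin": [0, 0.04, 0.08, 0.12, 0.12]
}}

```text
t: 5.57
tcp_pos: [561.9, -67.9, 292.3]
orientation: [3.141, 0.001, -0.435]
force: [0.6, -0.5, -0.1]
grip_width: 51.6
finger_force: 8.0
```

Request:
{"name": "send_rows", "arguments": {
  "xyz": [
    [0, 0, 0],
    [0, 0, 0],
    [0, 0, 0],
    [0, 0, 0],
    [0, 0, 0]
  ],
  "spin": [0.12, 0.12, 0.12, 0.12, 0.12]
}}

```text
t: 5.98
tcp_pos: [561.9, -67.9, 292.1]
orientation: [3.14, 0.001, -1.035]
force: [-0.3, 0.2, -0.9]
grip_width: 51.9
finger_force: 8.0
```

Request:
{"name": "send_rows", "arguments": {
  "xyz": [
    [0, 0, 0],
    [0, 0, 0],
    [0, 0, 0],
    [0, 0, 0],
    [0, 0, 0]
  ],
  "spin": [0.12, 0.12, 0.12, 0.12, 0.12]
}}

```text
t: 6.4
tcp_pos: [561.9, -67.9, 292.1]
orientation: [3.14, -0.0, -1.635]
force: [0.3, 0.3, 0.2]
grip_width: 52.1
finger_force: 8.0
```

Request:
{"name": "send_rows", "arguments": {
  "xyz": [
    [0, 0, 0],
    [0, 0, 0],
    [0, 0, 0],
    [0, 0, 0],
    [0, 0, 0]
  ],
  "spin": [0.12, 0.12, 0.12, 0.12, 0.12]
}}

```text
t: 6.82
tcp_pos: [561.9, -67.9, 292.2]
orientation: [3.141, -0.001, -2.235]
force: [-0.2, 0.2, -0.3]
grip_width: 52.2
finger_force: 8.0
```

Request:
{"name": "send_rows", "arguments": {
  "xyz": [
    [0, 0, 0],
    [0, 0, 0],
    [0, 0, 0],
    [0, 0, 0],
    [0, 0, 0]
  ],
  "spin": [0.12, 0.12, 0.12, 0.12, 0.12]
}}

```text
t: 7.23
tcp_pos: [561.9, -67.9, 292.1]
orientation: [3.141, -0.001, -2.835]
force: [-0.8, 0.8, -0.0]
grip_width: 52.1
finger_force: 8.0
```

Request:
{"name": "send_rows", "arguments": {
  "xyz": [
    [0, 0, 0],
    [0, 0, 0],
    [0, 0, 0],
    [0, 0, 0],
    [0, 0, 0]
  ],
  "spin": [0.12, 0.12, 0.08, 0.06, 0]
}}

```text
t: 7.65
tcp_pos: [561.9, -67.9, 292.2]
orientation: [-3.141, -0.001, 3.073]
force: [0.9, -0.1, -2.0]
grip_width: 52.1
finger_force: 8.0
```

```bash
python3 - <<'E'
from h import *
to([*H(P,(39,27.2,0))[0][:2],222],P[3]+np.pi);o=manip.get_obs();print(o["grip_width"],o["finger_force"],o["orientation"])
E
```

```text
shift tool mm [47.3  0.4 70.2] spin 0.0006 j [ 0.17  0.24 -0.02 -0.   -1.31 -1.81] F [ 0.9 -0.1 -2. ] tcp [561.9 -67.9 292.2] t 7.65
52.133106990042954 7.997716069221497 [-3.14135409e+00 -1.30496685e-03  3.07315894e+00]
```

Request:
{"name": "send_rows", "arguments": {
  "xyz": [
    [0.01, 0.0004, 0],
    [0.014, 0, 0],
    [0.014, 0, 0],
    [0.0093, 0, 0.01],
    [0, 0, 0.02]
  ],
  "spin": [0, 0, 0, 0, 0]
}}

```text
t: 8.07
tcp_pos: [514.3, -64.2, 265.2]
orientation: [3.141, 0.005, 3.076]
force: [0.2, 0.9, -1.3]
grip_width: 51.8
finger_force: 8.0
```

Request:
{"name": "send_rows", "arguments": {
  "xyz": [
    [0, 0, 0.018],
    [0, 0, 0.014],
    [0, 0, 0.008],
    [0, 0, 0],
    [0, 0, 0]
  ],
  "spin": [0, 0, 0, 0, 0]
}}

```text
t: 8.48
tcp_pos: [515.1, -64.3, 222.9]
orientation: [-3.141, -0.0, 3.075]
force: [0.0, -0.2, 0.2]
grip_width: 52.3
finger_force: 8.0
```

```bash
python3 - <<'E'
from h import *
to([*H(P,(39,27.2,0))[0][:2],219],P[3]+np.pi)
im=manip.capture("scene");cv2.imwrite("pics/s2.png",cv2.resize(im[120:240,230:410,::-1],(720,480),interpolation=cv2.INTER_CUBIC))
E
```

```text
shift tool mm [0.3 0.  3.9] spin 0.0026 j [ 0.19  0.2  -0.25  0.   -1.12 -1.83] F [ 0.  -0.2  0.2] tcp [515.1 -64.3 222.9] t 8.4833
```

View pics/s2.png

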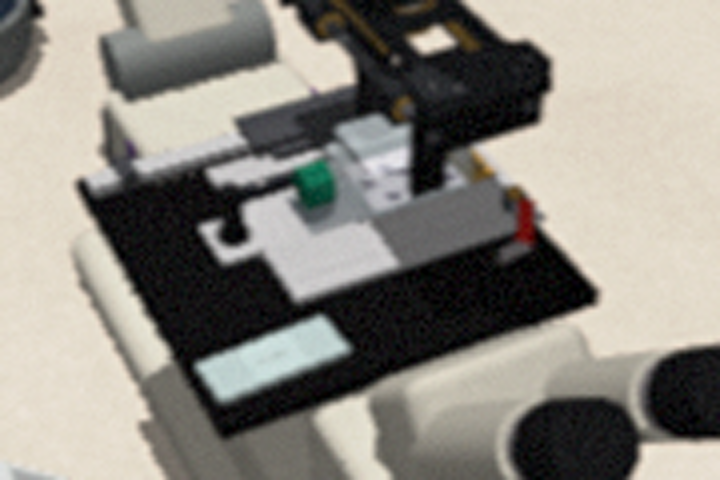

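The flask is turned, with its cap at crop (315,185) towards the knob. I'll lower it slowly and feel for the bracket.

Request:
{"name": "send_rows", "arguments": {
  "xyz": [
    [0, 0, 0.002],
    [0, 0, 0.0013],
    [0.001, 0, 0],
    [0.001, 0, 0],
    [0.001, 0, 0]
  ],
  "spin": [0, 0, 0, 0, 0]
}}

```text
t: 8.95
tcp_pos: [512.2, -63.9, 219.4]
orientation: [3.142, 0.0, 3.074]
force: [-0.3, 0.5, -1.3]
grip_width: 51.8
finger_force: 8.0
```

Request:
{"name": "send_rows", "arguments": {
  "xyz": [
    [0.0005, 0, 0],
    [0.0005, 0, 0],
    [0, 0, 0]
  ],
  "spin": [0, 0, 0]
}}

```text
t: 9.2
tcp_pos: [511.9, -63.9, 219.6]
orientation: [3.142, 0.002, 3.074]
force: [2.4, -1.6, -0.9]
grip_width: 52.4
finger_force: 8.0
```

Request:
{"name": "send_rows", "arguments": {
  "xyz": [
    [0.0005, 0, 0],
    [0, 0, 0]
  ],
  "spin": [0, 0]
}}

```text
t: 9.37
tcp_pos: [511.3, -63.9, 219.5]
orientation: [3.142, 0.001, 3.074]
force: [1.7, -0.4, -0.8]
grip_width: 51.8
finger_force: 8.0
```

Request:
{"name": "send_rows", "arguments": {
  "xyz": [
    [0.0005, 0, 0],
    [0, 0, 0]
  ],
  "spin": [0, 0]
}}

```text
t: 9.53
tcp_pos: [510.5, -63.8, 219.5]
orientation: [3.142, 0.001, 3.074]
force: [1.9, -0.8, -0.9]
grip_width: 51.8
finger_force: 8.0
```

Request:
{"name": "send_rows", "arguments": {
  "xyz": [
    [0, 0, 0],
    [0, 0, 0]
  ],
  "spin": [0, 0]
}}

```text
t: 9.7
tcp_pos: [510.4, -63.8, 219.5]
orientation: [3.142, 0.001, 3.074]
force: [2.7, -0.9, 0.2]
grip_width: 51.8
finger_force: 8.0
```

```bash
python3 - <<'E'
from h import *
to([*H(P,(33,26,0))[0][:2],218],P[3]+np.pi)
im=manip.capture("top");cv2.imwrite("pics/t2.png",cv2.resize(im[140:250,265:385,::-1],(648,594),interpolation=cv2.INTER_CUBIC))
E
```

```text
shift tool mm [ 1.7 -1.4  1.5] spin 0.0019 j [ 0.19  0.2  -0.26  0.   -1.11 -1.83] F [ 2.7 -0.9  0.2] tcp [510.4 -63.8 219.5] t 9.7
```

View pics/t2.png

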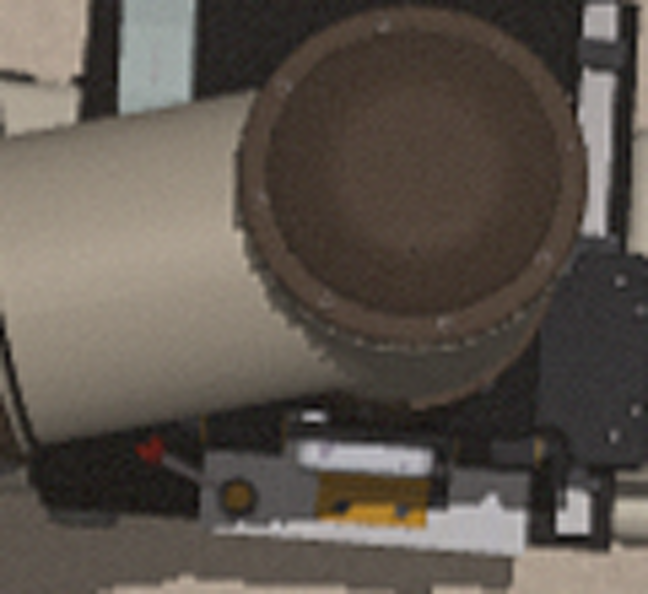

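The top view shows the flask's base end at (365,457), right at the bracket at (370,490), and the steady 2.7 N confirms contact. Next I'll ease off, lower to the floor, and feel for the bar.

Request:
{"name": "send_rows", "arguments": {
  "xyz": [
    [-0.0005, 0, 0],
    [0, 0, 0.0005],
    [0, 0, 0.0005],
    [0, 0, 0]
  ],
  "spin": [0, 0, 0, 0]
}}

```text
t: 10.08
tcp_pos: [510.5, -63.8, 218.1]
orientation: [3.142, -0.001, 3.074]
force: [1.8, -0.4, -0.2]
grip_width: 52.0
finger_force: 8.0
```

Request:
{"name": "send_rows", "arguments": {
  "xyz": [
    [0, 0, 0.0005],
    [0, 0, 0],
    [0, 0, 0]
  ],
  "spin": [0, 0, 0]
}}

```text
t: 10.33
tcp_pos: [510.5, -63.8, 217.8]
orientation: [-3.142, -0.0, 3.074]
force: [1.0, 0.7, 1.4]
grip_width: 51.9
finger_force: 8.0
```

Request:
{"name": "send_rows", "arguments": {
  "xyz": [
    [0, 0, 0.0003],
    [0, -0.0005, 0],
    [0, -0.0003, 0],
    [0, 0, 0]
  ],
  "spin": [0, 0, 0, 0]
}}

```text
t: 10.67
tcp_pos: [510.6, -64.3, 217.8]
orientation: [3.141, 0.0, 3.074]
force: [-2.0, 2.9, 5.2]
grip_width: 51.9
finger_force: 8.0
```

Request:
{"name": "send_rows", "arguments": {
  "xyz": [
    [0, 0, -0.0003],
    [0, -0.0004, 0],
    [0, 0, 0]
  ],
  "spin": [0, 0, 0]
}}

```text
t: 10.92
tcp_pos: [510.6, -64.4, 217.8]
orientation: [3.14, 0.0, 3.074]
force: [-1.9, 5.0, 5.3]
grip_width: 51.8
finger_force: 8.0
```

Request:
{"name": "send_rows", "arguments": {
  "xyz": [
    [0, -0.0003, 0],
    [0, 0, 0],
    [0, 0, 0]
  ],
  "spin": [0, 0, 0]
}}

```text
t: 11.17
tcp_pos: [510.7, -64.5, 217.8]
orientation: [3.14, 0.0, 3.074]
force: [-2.7, 6.2, 5.0]
grip_width: 51.9
finger_force: 8.0
```

Request:
{"name": "send_rows", "arguments": {
  "xyz": [
    [0.0005, 0, 0],
    [0.0004, 0, 0],
    [0, 0, 0]
  ],
  "spin": [0, 0, 0]
}}

```text
t: 11.42
tcp_pos: [510.7, -64.4, 217.8]
orientation: [3.14, 0.003, 3.074]
force: [1.0, 5.2, 2.8]
grip_width: 51.8
finger_force: 8.0
```

Request:
{"name": "send_rows", "arguments": {
  "xyz": [
    [0.0004, 0, 0],
    [0, 0, 0]
  ],
  "spin": [0, 0]
}}

```text
t: 11.58
tcp_pos: [510.7, -64.4, 217.9]
orientation: [3.14, 0.003, 3.074]
force: [1.2, 5.4, 2.3]
grip_width: 52.1
finger_force: 8.0
```

Request:
{"name": "send_rows", "arguments": {
  "xyz": [
    [0.0004, 0, 0],
    [0, 0, 0]
  ],
  "spin": [0, 0]
}}

```text
t: 11.75
tcp_pos: [510.6, -64.4, 217.9]
orientation: [3.14, 0.004, 3.074]
force: [3.5, 4.5, 1.9]
grip_width: 51.6
finger_force: 8.0
```

Request:
{"name": "send_rows", "arguments": {
  "xyz": [
    [0, 0, 0],
    [0, 0, 0],
    [0, 0, 0],
    [0, 0, 0],
    [0, 0, 0]
  ],
  "spin": [0, 0, 0, 0, 0],
  "claw": 0.85
}}

```text
t: 12.17
tcp_pos: [508.4, -65.6, 217.3]
orientation: [-3.141, -0.001, 3.074]
force: [0.4, 0.1, -0.3]
grip_width: 72.0
finger_force: 0.0
```

Request:
{"name": "send_rows", "arguments": {
  "xyz": [
    [0, 0, -0.01],
    [0, 0, -0.03],
    [0, 0, -0.04],
    [0, 0, -0.04],
    [0, 0, -0.03]
  ],
  "spin": [0, 0, 0, 0, 0]
}}

```text
t: 12.58
tcp_pos: [509.2, -65.7, 372.3]
orientation: [-3.141, 0.005, 3.074]
force: [0.2, -0.0, 0.4]
grip_width: 74.1
finger_force: 0.0
```

```bash
python3 - <<'E'
from h import *
o=manip.get_obs();print(o["tcp_pos"],o["grip_width"])
im=manip.capture("scene");cv2.imwrite("pics/s3.png",cv2.resize(im[125:225,250:400,::-1],(750,500),interpolation=cv2.INTER_CUBIC))
q0=1.17
for q in(1.17,.6,0): print(q,np.round(H(P,(-12+38*np.cos(q),75+38*np.sin(q),24)),1))
# holder-frame position of flask corners for comparison (scene px)
for L in [(0,52,32),(66,52,32),(66,0,32),(0,0,32),(91,26,16),(0,52,0),(66,52,0)]:print(L,np.round((proj("scene",H(P,L))[0]-[250,125])*5))
# microscope stage: back-project stage corners at z=200 from top view
for q in [T(88,15),T(590,50),T(40,522),T(562,556)]:
    print("stage",least_squares(lambda a:proj("top",[a[0],a[1],200])[0]-q,[500,-50]).x)
E
```

```text
[509.16792896 -65.73595947 372.31787091] 74.14636809564124
1.17 [[484.4  20.8 229. ]]
0.6 [[499.9   6.2 229. ]]
0 [[505.1 -15.7 229. ]]
(0, 52, 32) [499. 155.]
(66, 52, 32) [373. 195.]
(66, 0, 32) [322. 135.]
(0, 0, 32) [444.  97.]
(91, 26, 16) [299. 207.]
(0, 52, 0) [496. 209.]
(66, 52, 0) [373. 250.]
stage [690.71607128  49.0423936 ]
stage [ 675.29247809 -178.04359126]
stage [461.45867637  64.81492421]
stage [ 447.64041631 -160.3728122 ]
```

View pics/s3.png

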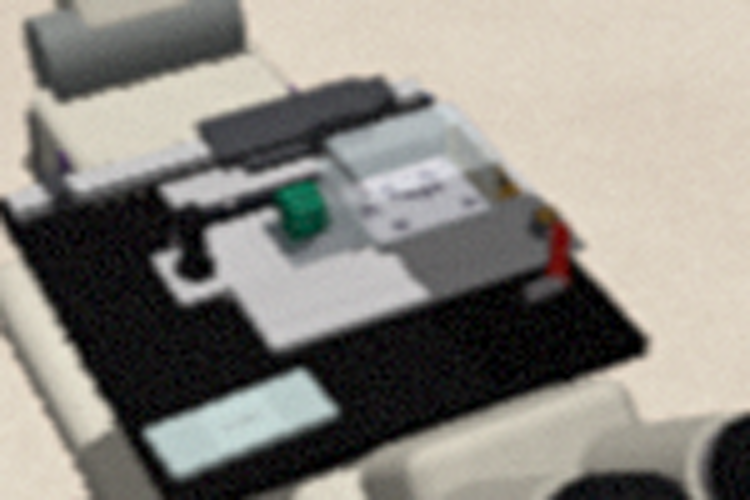

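The flask sits with its cap at crop (300,210) towards the knob, its base at the bracket at (503,180) and its body along the bar. Its corners agree with the prediction. For the clamp I'll shut the gripper and push the pin with the finger back, keeping the gripper body away from the eyepieces.

Request:
{"name": "send_rows", "arguments": {
  "xyz": [
    [0, 0, 0],
    [0, 0, 0],
    [0, 0, 0],
    [0, 0, 0],
    [0, 0, 0]
  ],
  "spin": [-0.12, -0.12, -0.12, -0.12, -0.12],
  "claw": 0,
  "squeeze": 20
}}

```text
t: 13.05
tcp_pos: [508.7, -65.4, 368.2]
orientation: [-3.141, 0.0, -2.603]
force: [0.5, -0.5, 1.4]
grip_width: 48.4
finger_force: 0.0
```

```bash
cat >>h.py <<'E'
U=np.array([.506,-.862,0])
def pin(q,D,z,dx=-1.): return H([P[0]+dx,*P[1:]],(-12+38*np.cos(q),75+38*np.sin(q),z))[0]-U*D
E
python3 - <<'E'
from h import *
to(pin(1.17,32,90),-2.61);to(pin(1.17,32,18),-2.61);print(manip.get_obs()["grip_width"])
E
```

```text
shift tool mm [-22.8 119.   73.2] spin 0.007 j [ 0.19  0.12  0.01  0.   -1.46 -1.22] F [ 0.5 -0.5  1.4] tcp [508.7 -65.4 368.2] t 13.05
shift tool mm [-22.8 119.  145.2] spin 0.007 j [ 0.19  0.12  0.01  0.   -1.46 -1.22] F [ 0.5 -0.5  1.4] tcp [508.7 -65.4 368.2] t 13.05
48.44414251346939
```

Request:
{"name": "send_rows", "arguments": {
  "xyz": [
    [-0.0038, 0.0198, 0],
    [-0.0038, 0.0198, 0],
    [-0.0038, 0.0198, 0],
    [-0.0038, 0.0198, 0],
    [-0.0038, 0.0198, 0]
  ],
  "spin": [0.006, 0, 0, 0, 0]
}}

```text
t: 13.47
tcp_pos: [474.9, 30.4, 368.2]
orientation: [-3.141, 0.0, -2.615]
force: [2.1, -0.1, -1.3]
grip_width: 15.1
finger_force: 0.0
```

Request:
{"name": "send_rows", "arguments": {
  "xyz": [
    [-0.0038, 0.0198, 0.02],
    [0, 0, 0.03],
    [0, 0, 0.03],
    [0, 0, 0.02],
    [0, 0, 0]
  ],
  "spin": [0, 0, 0, 0, 0]
}}

```text
t: 13.88
tcp_pos: [465.9, 48.3, 263.8]
orientation: [3.139, -0.009, -2.615]
force: [0.1, 0.4, -0.9]
grip_width: 0.5
finger_force: 0.0
```

```bash
python3 - <<'E'
from h import *
to(pin(1.17,32,18),-2.61);print(manip.get_obs()["grip_width"])
im=manip.capture("scene");cv2.imwrite("pics/s4.png",cv2.resize(im[120:240,250:430,::-1],(720,480),interpolation=cv2.INTER_CUBIC))
E
```

```text
shift tool mm [-1.2 -0.5 40.8] spin -0.005 j [ 0.45  0.09 -0.28 -0.   -1.21 -1.49] F [ 0.1  0.4 -0.9] tcp [465.9  48.3 263.8] t 13.8833
0.5093672252123692
```

View pics/s4.png

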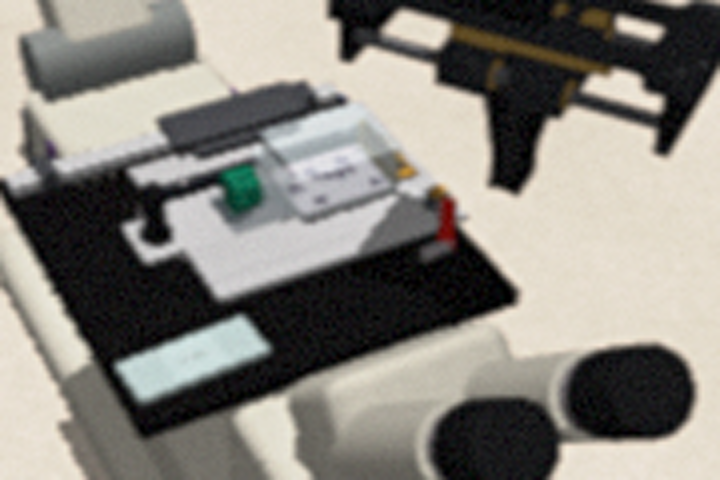

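The picture shows the shut fingers at crop (510,190), behind the pin at (447,215) and well away from the eyepieces. I'll go down and work out the arc shifts.

Request:
{"name": "send_rows", "arguments": {
  "xyz": [
    [-0.0012, 0, 0.02],
    [0, 0, 0.014],
    [0, 0, 0.007],
    [0, 0, 0],
    [0, 0, 0]
  ],
  "spin": [0, 0, 0, 0, 0]
}}

```text
t: 14.35
tcp_pos: [470.7, 49.6, 228.2]
orientation: [-3.141, 0.002, -2.615]
force: [0.6, -0.7, -0.4]
grip_width: 0.4
finger_force: 0.0
```

```bash
python3 - <<'E'
from h import *
to(pin(1.17,20,18),-2.61)
a=-2.613;c,s=np.cos(a),np.sin(a)
X=np.array([pin(q,20,18) for q in np.linspace(1.17,0,16)]);d=np.diff(X,axis=0)
print(np.round(np.c_[c*d[:,0]+s*d[:,1],s*d[:,0]-c*d[:,1]],1).tolist())
E
```

```text
shift tool mm [  3.6 -11.2   5.2] spin -0.0046 j [ 0.45  0.12 -0.34  0.   -1.11 -1.49] F [ 0.6 -0.7 -0.4] tcp [470.7  49.6 228.2] t 14.35
[[-1.5, -2.6], [-1.3, -2.7], [-1.1, -2.8], [-0.9, -2.8], [-0.7, -2.9], [-0.4, -2.9], [-0.2, -3.0], [0.0, -3.0], [0.3, -3.0], [0.5, -2.9], [0.7, -2.9], [0.9, -2.8], [1.2, -2.7], [1.4, -2.6], [1.6, -2.5]]
```

Request:
{"name": "send_rows", "arguments": {
  "xyz": [
    [0.0036, -0.003, 0.005],
    [0, -0.003, 0],
    [0, -0.003, 0],
    [0, -0.002, 0],
    [0, 0, 0]
  ],
  "spin": [0, 0, 0, 0, 0]
}}

```text
t: 14.77
tcp_pos: [472.7, 37.8, 222.1]
orientation: [-3.141, 0.001, -2.615]
force: [0.9, 0.1, -0.1]
grip_width: 0.5
finger_force: 0.0
```

Request:
{"name": "send_rows", "arguments": {
  "xyz": [
    [-0.0015, -0.0026, 0],
    [-0.0013, -0.0027, 0],
    [-0.0011, -0.0028, 0],
    [-0.0009, -0.0028, 0],
    [-0.0007, -0.0029, 0]
  ],
  "spin": [0, 0, 0, 0, 0]
}}

```text
t: 15.18
tcp_pos: [484.9, 29.8, 221.9]
orientation: [3.141, 0.002, -2.614]
force: [0.1, 3.4, 0.2]
grip_width: 0.3
finger_force: 1.6
```

```bash
python3 - <<'E'
from h import *
to(pin(.78,20,18),-2.61)
E
```

```text
shift tool mm [ 0.4 -0.7 -1.1] spin -0.0044 j [ 0.4   0.15 -0.32 -0.   -1.1  -1.44] F [0.1 3.4 0.2] tcp [484.9  29.8 221.9] t 15.1833
```

Request:
{"name": "send_rows", "arguments": {
  "xyz": [
    [-0.0004, -0.0029, 0],
    [-0.0002, -0.003, 0],
    [0, -0.003, 0],
    [0.0003, -0.003, 0],
    [0.0005, -0.0029, 0]
  ],
  "spin": [0, 0, 0, 0, 0]
}}

```text
t: 15.6
tcp_pos: [491.2, 15.7, 221.7]
orientation: [-3.142, -0.0, -2.615]
force: [0.2, 2.0, -0.3]
grip_width: 0.7
finger_force: 1.0
```

```bash
python3 - <<'E'
from h import *
to(pin(.39,20,18),-2.61)
im=manip.capture("scene");cv2.imwrite("pics/s5.png",cv2.resize(im[120:240,250:430,::-1],(720,480),interpolation=cv2.INTER_CUBIC))
# detect red pin (scene), crude
h=cv2.cvtColor(im,cv2.COLOR_RGB2HSV);m=((h[...,0]<8)|(h[...,0]>172))&(h[...,1]>150)&(h[...,2]>60)
m[:120]=0;m[240:]=0;ys,xs=np.nonzero(m);print(xs.size,xs.mean(),ys.mean(),ys.min())
for q in(.8,.6,.4,.2,0):print(q,proj("scene",H(P,(-12+38*np.cos(q),75+38*np.sin(q),33)))[0],proj("scene",H(P,(-12+38*np.cos(q),75+38*np.sin(q),22)))[0])
E
```

```text
shift tool mm [-1.1 -0.  -1.3] spin -0.0049 j [ 0.36  0.16 -0.31  0.   -1.1  -1.41] F [ 0.2  2.  -0.3] tcp [491.2  15.7 221.7] t 15.6
26 351.3076923076923 174.26923076923077 169
0.8 [355.60045132 169.41274453] [355.31252317 173.27371852]
0.6 [352.36725255 168.59707431] [352.10933647 172.45565311]
0.4 [349.44240922 167.41363775] [349.21183291 171.26872431]
0.2 [346.94787006 165.91715507] [346.74077147 169.76774604]
0 [344.98315168 164.17522109] [344.79472898 168.02044591]
```

View pics/s5.png

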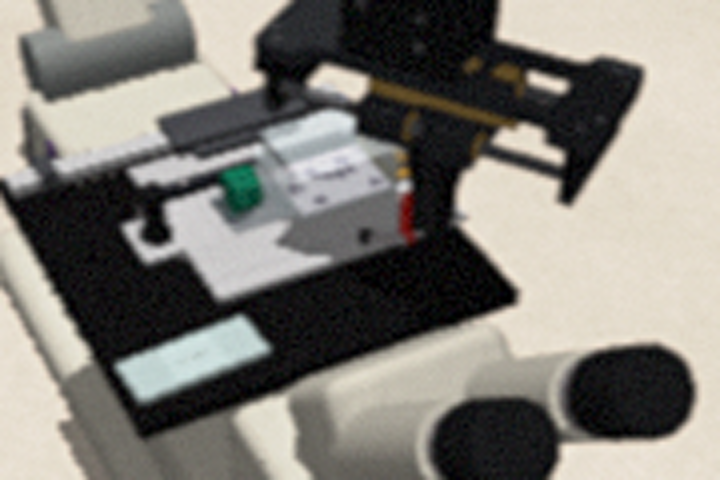

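This shows the pin at crop (405,215), pressed by the finger, with the clamp at q≈0.55 and its pad at (365,235) heading for the flask. I've now used all my picture views, so from here I go by numbers.

```bash
python3 - <<'E'
from h import *
t=manip.get_obs()["tcp_pos"]
for dx in(-1,):
  g=least_squares(lambda v:(pin(v[0],v[1],18,dx)-t)[:2],[.5,15]);print(dx,g.x,g.fun)
for q in(.45,.3,.15,0,-.08): to(pin(q,g.x[1],16))
E
```

```text
-1 [ 0.26633774 24.19988249] [-5.24090638e-09 -1.02581588e-09]
shift tool mm [-1.6  6.8  0.6] spin None j [ 0.36  0.16 -0.31  0.   -1.1  -1.41] F [0.2 1.1 0.1] tcp [491.2  15.3 221.6] t 15.65
shift tool mm [-0.4  1.2  0.6] spin None j [ 0.36  0.16 -0.31  0.   -1.1  -1.41] F [0.2 1.1 0.1] tcp [491.2  15.3 221.6] t 15.65
shift tool mm [ 1.7 -4.1  0.6] spin None j [ 0.36  0.16 -0.31  0.   -1.1  -1.41] F [0.2 1.1 0.1] tcp [491.2  15.3 221.6] t 15.65
shift tool mm [ 4.5 -9.   0.6] spin None j [ 0.36  0.16 -0.31  0.   -1.1  -1.41] F [0.2 1.1 0.1] tcp [491.2  15.3 221.6] t 15.65
shift tool mm [  6.3 -11.5   0.6] spin None j [ 0.36  0.16 -0.31  0.   -1.1  -1.41] F [0.2 1.1 0.1] tcp [491.2  15.3 221.6] t 15.65
```

Request:
{"name": "send_rows", "arguments": {
  "xyz": [
    [0, -0.0027, 0],
    [0.0003, -0.0027, 0],
    [0.0005, -0.0027, 0],
    [0.0007, -0.0025, 0],
    [0.0009, -0.0024, 0]
  ],
  "spin": [0, 0, 0, 0, 0]
}}

```text
t: 16.07
tcp_pos: [495.7, 3.4, 221.7]
orientation: [-3.142, -0.0, -2.615]
force: [-0.1, 1.6, 0.1]
grip_width: 0.2
finger_force: 0.8
```

Request:
{"name": "send_rows", "arguments": {
  "xyz": [
    [0.0006, -0.0015, 0],
    [0.0006, -0.0015, 0],
    [0, 0, 0]
  ],
  "spin": [0, 0, 0]
}}

```text
t: 16.32
tcp_pos: [496.0, 0.0, 221.7]
orientation: [-3.141, -0.001, -2.615]
force: [0.2, -0.4, -0.3]
grip_width: 0.3
finger_force: 0.2
```

```bash
cat >>h.py <<'E'
def redq():
    im=manip.capture("scene");h=cv2.cvtColor(im,cv2.COLOR_RGB2HSV);m=((h[...,0]<8)|(h[...,0]>172))&(h[...,1]>150)&(h[...,2]>60)
    m[:120]=0;m[240:]=0;ys,xs=np.nonzero(m)
    k=xs.mean();g=least_squares(lambda q:proj("scene",H(P,(-12+38*np.cos(q[0]),75+38*np.sin(q[0]),28)))[0][0]-k,[.3]);print("red",xs.size,k,ys.mean(),"q",g.x)
E
python3 -c "
from h import *
redq();to(pin(0,14,18))"
```

```text
red 25 345.64 171.04 q [0.08304679]
shift tool mm [ 0.8 -3.7 -1.3] spin None j [ 0.33  0.17 -0.3   0.   -1.11 -1.37] F [-0.2  0.5 -1.2] tcp [495.9  -0.  221.7] t 16.3667
```

Request:
{"name": "send_rows", "arguments": {
  "xyz": [
    [0.0004, -0.001, 0],
    [0.0004, -0.001, 0],
    [0, 0, 0]
  ],
  "spin": [0, 0, 0]
}}

```text
t: 16.62
tcp_pos: [496.2, -1.8, 221.7]
orientation: [3.141, -0.001, -2.615]
force: [-0.1, 1.1, -0.6]
grip_width: 0.5
finger_force: 0.7
```

Request:
{"name": "send_rows", "arguments": {
  "xyz": [
    [0.0003, -0.0007, 0],
    [0.0003, -0.0007, 0],
    [0, 0, 0]
  ],
  "spin": [0, 0, 0]
}}

```text
t: 16.87
tcp_pos: [496.3, -3.3, 221.7]
orientation: [3.141, -0.001, -2.615]
force: [-1.3, 0.9, 0.3]
grip_width: 0.4
finger_force: 1.0
```

```bash
python3 -c "
from h import *
redq();to(pin(0,14,18))"
```

```text
red 21 344.7142857142857 170.76190476190476 q [-0.02240382]
shift tool mm [-0.4 -0.6 -1.3] spin None j [ 0.32  0.17 -0.3  -0.   -1.11 -1.37] F [-1.4  1.3  0.1] tcp [496.4  -3.3 221.7] t 16.9167
```

Request:
{"name": "send_rows", "arguments": {
  "xyz": [
    [0.0003, -0.0007, 0],
    [0, 0, 0]
  ],
  "spin": [0, 0]
}}

```text
t: 17.08
tcp_pos: [496.4, -3.9, 221.7]
orientation: [3.141, -0.0, -2.615]
force: [-2.1, 2.4, 0.9]
grip_width: 0.4
finger_force: 1.5
```

Request:
{"name": "send_rows", "arguments": {
  "xyz": [
    [0.0003, -0.0007, 0],
    [0, 0, 0]
  ],
  "spin": [0, 0]
}}

```text
t: 17.25
tcp_pos: [496.8, -4.2, 221.7]
orientation: [3.141, 0.001, -2.615]
force: [-1.7, 4.8, 0.7]
grip_width: 0.3
finger_force: 2.4
```

Request:
{"name": "send_rows", "arguments": {
  "xyz": [
    [0.0003, -0.0007, 0],
    [0, 0, 0]
  ],
  "spin": [0, 0]
}}

```text
t: 17.42
tcp_pos: [497.3, -4.3, 221.7]
orientation: [3.14, 0.002, -2.615]
force: [-1.5, 6.9, 0.8]
grip_width: 0.4
finger_force: 3.2
```

Request:
{"name": "send_rows", "arguments": {
  "xyz": [
    [0.0001, -0.0005, 0],
    [0, 0, 0]
  ],
  "spin": [0, 0]
}}

```text
t: 17.58
tcp_pos: [497.7, -4.4, 221.7]
orientation: [3.14, 0.003, -2.615]
force: [-1.4, 7.2, 0.1]
grip_width: 0.5
finger_force: 3.8
```

Request:
{"name": "send_rows", "arguments": {
  "xyz": [
    [0, 0.004, 0],
    [0, 0.01, 0],
    [0, 0.008, 0],
    [0, 0, -0.03],
    [0, 0, -0.04]
  ],
  "spin": [0, 0, 0, 0, 0]
}}

```text
t: 18.0
tcp_pos: [483.3, 13.0, 289.3]
orientation: [3.14, -0.009, -2.614]
force: [1.7, -0.3, 0.9]
grip_width: 0.6
finger_force: 0.0
```

Request:
{"name": "send_rows", "arguments": {
  "xyz": [
    [0, 0, -0.03],
    [0, 0, 0],
    [0, 0, 0]
  ],
  "spin": [0, 0, 0]
}}

```text
t: 18.25
tcp_pos: [486.4, 13.6, 323.7]
orientation: [-3.14, 0.005, -2.614]
force: [-0.5, 0.1, -1.0]
grip_width: 0.4
finger_force: 0.0
```

```bash
python3 -c "
from h import *
redq()
for xx in (118,121): to(H(P,(xx,25,18))[0],P[3])
to(H(P,(119,25,18))[0],P[3]+np.pi)
im=manip.capture('top');h=cv2.cvtColor(im,cv2.COLOR_RGB2HSV)
m=(h[...,0]>55)&(h[...,0]<90)&(h[...,1]>120);m[:140]=0;m[240:]=0;m[:,:310]=0;m[:,365:]=0;ys,xs=np.nonzero(m);print('cap',xs.size)
if xs.size:
  q=np.array([xs.mean(),ys.mean()]);print(q,least_squares(lambda a:proj('top',H(P,(a[0],a[1],24)))[0]-q,[90,26]).x)
"
```

```text
red 28 344.35714285714283 169.82142857142858 q [-0.06920992]
shift tool mm [ -50.3 -127.9   98.8] spin -2.5456 j [ 0.36  0.08 -0.14 -0.   -1.34 -1.41] F [ 0.2 -0.9 -1.3] tcp [485.6  13.4 321.8] t 18.3
shift tool mm [ -52.8 -129.6   98.8] spin -2.5456 j [ 0.36  0.08 -0.14 -0.   -1.34 -1.41] F [ 0.2 -0.9 -1.3] tcp [485.6  13.4 321.8] t 18.3
shift tool mm [ -51.2 -128.5   98.8] spin 0.596 j [ 0.36  0.08 -0.14 -0.   -1.34 -1.41] F [ 0.2 -0.9 -1.3] tcp [485.6  13.4 321.8] t 18.3
cap 0
```

Request:
{"name": "send_rows", "arguments": {
  "xyz": [
    [0, 0, 0],
    [0, 0, 0],
    [0, 0, 0],
    [0, 0, 0],
    [0, 0, 0]
  ],
  "spin": [0.119, 0.119, 0.119, 0.119, 0.12]
}}

```text
t: 18.77
tcp_pos: [485.2, 12.9, 319.9]
orientation: [-3.14, -0.004, 3.066]
force: [0.4, -0.2, 1.1]
grip_width: 0.3
finger_force: 0.0
```

```bash
python3 -c "
from h import *
to(H(P,(119,25,18))[0],P[3]+np.pi)
im=manip.capture('scene');h=cv2.cvtColor(im,cv2.COLOR_RGB2HSV)
m=(h[...,0]>55)&(h[...,0]<90)&(h[...,1]>120);m[:140]=0;m[230:]=0;m[:,:270]=0;m[:,365:]=0;ys,xs=np.nonzero(m);print('cap',xs.size)
q=np.array([xs.mean(),ys.mean()]);print(q,least_squares(lambda a:proj('scene',H(P,(a[0],a[1],16)))[0]-q,[90,26]).x, 'pred at (91,26):',proj('scene',H(P,(91,26,16))))
"
```

```text
shift tool mm [-115.3  -76.4   96.9] spin -0.0062 j [ 0.36  0.09 -0.15 -0.   -1.34 -2.01] F [ 0.4 -0.2  1.1] tcp [485.2  12.9 319.9] t 18.7667
cap 146
[317.13013699 178.39041096] [95.19494836 72.40858817] pred at (91,26): [[309.75749524 166.41132899]]
```

The cap seen in the last view sits at pixel (310,167), against a predicted (309.8,166.4) for a seated flask. Next is the knob.

Request:
{"name": "send_rows", "arguments": {
  "xyz": [
    [-0.0192, -0.0127, 0],
    [-0.0192, -0.0127, 0],
    [-0.0192, -0.0127, 0],
    [-0.0192, -0.0127, 0],
    [-0.0192, -0.0127, 0]
  ],
  "spin": [-0.006, 0, 0, 0, 0]
}}

```text
t: 19.23
tcp_pos: [577.9, -57.1, 320.1]
orientation: [-3.141, -0.003, 3.081]
force: [0.6, 0.4, 0.0]
grip_width: 0.5
finger_force: 0.0
```

Request:
{"name": "send_rows", "arguments": {
  "xyz": [
    [-0.0192, -0.0127, 0],
    [0, 0, 0.01],
    [0, 0, 0.02],
    [0, 0, 0],
    [0, 0, 0]
  ],
  "spin": [0, 0, 0, 0, 0]
}}

```text
t: 19.65
tcp_pos: [594.8, -70.3, 289.7]
orientation: [-3.14, -0.005, 3.08]
force: [0.8, -0.4, 0.2]
grip_width: 0.6
finger_force: 0.0
```

```bash
python3 -c "
from h import *
to(H(P,(119,25,17))[0],P[3]+np.pi)"
```

```text
shift tool mm [ 0.3 -1.7 67.7] spin 0.0072 j [ 0.15  0.31  0.06  0.   -1.33 -1.79] F [ 0.8 -0.4  0.2] tcp [594.8 -70.3 289.7] t 19.65
```

Request:
{"name": "send_rows", "arguments": {
  "xyz": [
    [0, -0.0017, 0.012],
    [0, 0, 0.012],
    [0, 0, 0.006],
    [0, 0, 0],
    [0, 0, 0]
  ],
  "spin": [0.006, 0, 0, 0, 0]
}}

```text
t: 20.07
tcp_pos: [596.1, -71.9, 262.5]
orientation: [-3.141, 0.001, 3.073]
force: [1.1, -0.2, 1.3]
grip_width: 0.4
finger_force: 0.0
```

```bash
python3 -c "
from h import *
to(H(P,(119,25,17))[0],P[3]+np.pi)"
```

```text
shift tool mm [ 1.6 -0.2 40.5] spin 0.0008 j [ 0.15  0.32  0.01  0.   -1.26 -1.79] F [ 1.1 -0.2  1.3] tcp [596.1 -71.9 262.5] t 20.0667
```

Request:
{"name": "send_rows", "arguments": {
  "xyz": [
    [0.001, 0, 0.01],
    [0, 0, 0.012],
    [0, 0, 0.012],
    [0, 0, 0.006],
    [0, 0, 0]
  ],
  "spin": [0, 0, 0, 0, 0]
}}

```text
t: 20.48
tcp_pos: [594.1, -71.9, 220.2]
orientation: [-3.141, -0.003, 3.072]
force: [0.4, 0.3, -1.1]
grip_width: 0.5
finger_force: 0.0
```

Request:
{"name": "send_rows", "arguments": {
  "xyz": [
    [-0.002, 0, 0],
    [-0.003, 0, 0],
    [-0.003, 0, 0],
    [-0.002, 0, 0],
    [0, 0, 0]
  ],
  "spin": [0, 0, 0, 0, 0]
}}

```text
t: 20.9
tcp_pos: [605.4, -72.7, 222.1]
orientation: [-3.142, 0.0, 3.072]
force: [-0.5, 0.6, 0.8]
grip_width: 0.5
finger_force: 0.2
```

Request:
{"name": "send_rows", "arguments": {
  "xyz": [
    [-0.003, 0, 0],
    [-0.004, 0, 0],
    [-0.004, 0, 0],
    [-0.004, 0, 0],
    [-0.004, 0, 0]
  ],
  "spin": [0, 0, 0, 0, 0]
}}

```text
t: 21.32
tcp_pos: [624.2, -74.1, 221.9]
orientation: [-3.141, -0.0, 3.072]
force: [-2.5, -0.5, 2.1]
grip_width: 0.5
finger_force: 1.4
```

Request:
{"name": "send_rows", "arguments": {
  "xyz": [
    [-0.005, 0, 0],
    [-0.005, 0, 0],
    [-0.005, 0, 0],
    [-0.005, 0, 0],
    [-0.005, 0, 0]
  ],
  "spin": [0, 0, 0, 0, 0]
}}

```text
t: 21.73
tcp_pos: [649.3, -76.0, 221.7]
orientation: [-3.141, -0.0, 3.072]
force: [-3.0, 0.0, 2.0]
grip_width: 0.4
finger_force: 1.5
```

Request:
{"name": "send_rows", "arguments": {
  "xyz": [
    [-0.004, 0, 0],
    [-0.003, 0, 0],
    [-0.003, 0, 0],
    [-0.002, 0, 0],
    [0, 0, 0]
  ],
  "spin": [0, 0, 0, 0, 0]
}}

```text
t: 22.15
tcp_pos: [661.3, -76.5, 221.4]
orientation: [3.141, 0.0, 3.072]
force: [-1.3, -0.3, -0.4]
grip_width: 0.1
finger_force: 0.5
```

Request:
{"name": "send_rows", "arguments": {
  "xyz": [
    [-0.001, 0, 0],
    [-0.001, 0, 0],
    [-0.001, 0, 0],
    [0, 0, 0]
  ],
  "spin": [0, 0, 0, 0]
}}

```text
t: 22.48
tcp_pos: [663.7, -76.7, 221.4]
orientation: [3.141, -0.001, 3.072]
force: [-2.4, 0.3, -0.7]
grip_width: 0.3
finger_force: 1.1
```

Request:
{"name": "send_rows", "arguments": {
  "xyz": [
    [-0.001, 0, 0],
    [-0.001, 0, 0],
    [-0.001, 0, 0],
    [0, 0, 0]
  ],
  "spin": [0, 0, 0, 0]
}}

```text
t: 22.82
tcp_pos: [666.9, -76.9, 221.5]
orientation: [3.142, -0.0, 3.072]
force: [-1.8, -0.3, -0.6]
grip_width: 0.2
finger_force: 1.1
```

Request:
{"name": "send_rows", "arguments": {
  "xyz": [
    [-0.001, 0, 0],
    [-0.001, 0, 0],
    [-0.001, 0, 0],
    [0, 0, 0]
  ],
  "spin": [0, 0, 0, 0]
}}

```text
t: 23.15
tcp_pos: [670.0, -77.1, 221.5]
orientation: [3.142, -0.0, 3.072]
force: [-2.6, 0.3, -1.0]
grip_width: 0.7
finger_force: 1.1
```

Request:
{"name": "send_rows", "arguments": {
  "xyz": [
    [-0.001, 0, 0],
    [-0.001, 0, 0],
    [0, 0, 0]
  ],
  "spin": [0, 0, 0]
}}

```text
t: 23.4
tcp_pos: [672.0, -77.2, 221.6]
orientation: [3.142, 0.0, 3.072]
force: [-2.8, -0.5, -2.0]
grip_width: 0.7
finger_force: 1.1
```

Request:
{"name": "send_rows", "arguments": {
  "xyz": [
    [-0.001, 0, 0],
    [-0.001, 0, 0],
    [-0.001, 0, 0],
    [0, 0, 0]
  ],
  "spin": [0, 0, 0, 0]
}}

```text
t: 23.73
tcp_pos: [673.5, -77.4, 221.6]
orientation: [-3.142, -0.003, 3.072]
force: [-6.1, 0.1, -0.3]
grip_width: 0.5
finger_force: 2.9
```

Request:
{"name": "send_rows", "arguments": {
  "xyz": [
    [-0.001, 0, 0],
    [-0.001, 0, 0],
    [0, 0, 0]
  ],
  "spin": [0, 0, 0]
}}

```text
t: 23.98
tcp_pos: [673.7, -77.4, 221.6]
orientation: [-3.141, -0.008, 3.072]
force: [-10.6, 2.1, 2.1]
grip_width: 0.9
finger_force: 5.2
```

Request:
{"name": "send_rows", "arguments": {
  "xyz": [
    [-0.001, 0, 0],
    [0, 0, 0]
  ],
  "spin": [0, 0]
}}

```text
t: 24.15
tcp_pos: [673.7, -77.4, 221.6]
orientation: [-3.141, -0.01, 3.072]
force: [-12.5, 2.5, 3.4]
grip_width: 0.2
finger_force: 6.3
```

The far stop is reached: the force rises to 12.5 N with no further motion. I'll back off, rise clear and check numerically.

Request:
{"name": "send_rows", "arguments": {
  "xyz": [
    [0.005, 0, 0],
    [0.004, 0, 0],
    [0, 0, 0],
    [0, 0, -0.02],
    [0, 0, -0.04]
  ],
  "spin": [0, 0, 0, 0, 0]
}}

```text
t: 24.57
tcp_pos: [667.3, -76.6, 277.0]
orientation: [3.142, -0.009, 3.072]
force: [0.9, -0.0, -0.5]
grip_width: 0.1
finger_force: 0.0
```

Request:
{"name": "send_rows", "arguments": {
  "xyz": [
    [0, 0, -0.04],
    [0, 0, -0.04],
    [0.03, 0, -0.04],
    [0.04, 0, 0],
    [0.04, 0, 0]
  ],
  "spin": [0, 0, 0, 0, 0]
}}

```text
t: 24.98
tcp_pos: [565.3, -69.7, 397.5]
orientation: [3.141, 0.008, 3.072]
force: [-0.2, 0.6, -0.7]
grip_width: 0.3
finger_force: 0.0
```

Request:
{"name": "send_rows", "arguments": {
  "xyz": [
    [0.04, 0, 0],
    [0.03, 0, 0],
    [0.02, 0, 0],
    [0, 0, 0],
    [0, 0, 0]
  ],
  "spin": [0, 0, 0, 0, 0]
}}

```text
t: 25.4
tcp_pos: [474.4, -63.5, 397.0]
orientation: [3.141, 0.006, 3.073]
force: [0.8, 0.8, -0.2]
grip_width: 0.4
finger_force: 0.0
```

```bash
python3 -c "
from h import *
o=manip.get_obs();print(o['t'],o['tcp_pos'],o['force'])
im=manip.capture('scene');h=cv2.cvtColor(im,cv2.COLOR_RGB2HSV)
def blobs(m,lo,hi):
  m=m.astype(np.uint8);m[:110]=0;m[240:]=0;m[:,:250]=0;m[:,400:]=0
  n,_,st,c=cv2.connectedComponentsWithStats(m)
  return [(st[i,4],c[i].round(1).tolist()) for i in range(1,n) if st[i,4]>8]
print('green',blobs((h[...,0]>70)&(h[...,0]<88)&(h[...,1]>170),0,0))
print('red',blobs(((h[...,0]<8)|(h[...,0]>172))&(h[...,1]>150)&(h[...,2]>60),0,0))
print('brass',blobs((h[...,0]>12)&(h[...,0]<25)&(h[...,1]>170)&(h[...,2]>70),0,0))
for s in(68,70):
  Q=H(P,(s-1-3,0,0))[0];Q=[Q[0],Q[1],205,P[3]]
  print(s,'cap',proj('scene',H(Q,(91,26,16)))[0],'pin q0',proj('scene',H(Q,(26,75,22)))[0],'q.3',proj('scene',H(Q,(-12+38*np.cos(.3),75+38*np.sin(.3),22)))[0])
"
```

```text
25.4 [474.38888924 -63.52601127 396.99016668] [ 0.78343303  0.80922083 -0.20277467]
green [(np.int32(76), [281.4, 174.7])]
red [(np.int32(29), [317.2, 178.1])]
brass []
68 cap [284.21764952 174.49538497] pin q0 [319.71336428 176.28432794] q.3 [322.71155134 178.94991124]
70 cap [283.39880789 174.75457062] pin q0 [318.90887287 176.54939414] q.3 [321.90293437 179.21928422]
```

Cap and pin have moved together by a full travel of about 70 mm. As a last check that the flask didn't shift in the holder, I'll track the cap and the knob from the seated picture to now.

```bash
python3 -c "
from h import *
s3=cv2.resize(cv2.imread('pics/s3.png'),(150,100),interpolation=cv2.INTER_AREA)
im=manip.capture('scene')[:,:,::-1]
big=lambda a:cv2.resize(a,None,fx=4,fy=4,interpolation=cv2.INTER_CUBIC)
def track(px,w,hh,pr):
  x,y=int(px[0]-250),int(px[1]-125);t=big(s3[y-hh:y+hh,x-w:x+w])
  X,Y=int(pr[0]),int(pr[1]);r=big(np.ascontiguousarray(im[Y-hh-7:Y+hh+7,X-w-9:X+w+9]))
  m=cv2.matchTemplate(r,t,cv2.TM_CCOEFF_NORMED);_,v,_,l=cv2.minMaxLoc(m)
  return np.array([X-w-9+l[0]/4-(250+x-w),Y-hh-7+l[1]/4-(125+y-hh)]),round(v,2)
Q=H(P,(69,0,0))[0];Q=[Q[0],Q[1],205,P[3]]
for n,L,w,hh in(('cap',(91,26,16),6,6),('knob',(145,25,18),5,7),('label',(33,40,5),12,7),('pivot/bracket',(-5,40,10),7,6),('plate corner',(130,85,0),8,6)):
  a,b=proj('scene',H(P,L))[0],proj('scene',H(Q,L))[0];d,v=track(a,w,hh,b);print(n,'pred',np.round(b-a,2),'meas',d,v)
"
```

```text
cap pred [-27.59   8.73] meas [-28.25   8.75] 0.98
knob pred [-28.82   9.09] meas [-28.5   8. ] 0.8
label pred [-26.36   8.55] meas [-26.75   8.  ] 0.82
pivot/bracket pred [-25.71   8.3 ] meas [-28.25   7.75] 0.5
plate corner pred [-29.08   9.89] meas [-28.5    9.25] 0.88
```

The cap may be about 1-2 mm off the holder's motion, which is close to the noise. I'll clear the arm and measure it from the top view.

Request:
{"name": "send_rows", "arguments": {
  "xyz": [
    [0, 0.01, -0.03],
    [0.01, 0.03, -0.02],
    [0.01, 0.035, 0],
    [0.01, 0.035, 0],
    [0.01, 0.035, 0]
  ],
  "spin": [0, 0, 0, 0, 0]
}}

```text
t: 25.92
tcp_pos: [445.4, 85.8, 444.9]
orientation: [3.141, 0.0, 3.071]
force: [-0.0, 0.2, 0.7]
grip_width: 0.2
finger_force: 0.0
```

Request:
{"name": "send_rows", "arguments": {
  "xyz": [
    [0, 0.035, 0],
    [0, 0.035, 0],
    [0, 0.035, 0],
    [0, 0, 0],
    [0, 0, 0]
  ],
  "spin": [0, 0, 0, 0, 0]
}}

```text
t: 26.33
tcp_pos: [452.8, 191.0, 443.4]
orientation: [-3.139, -0.002, 3.075]
force: [0.3, -0.1, -0.6]
grip_width: 0.8
finger_force: 0.0
```

```bash
python3 -c "
from h import *
f0=cv2.imread('pics/top0.png')[:,:,::-1]
f1=np.mean([manip.capture('top').astype(float) for _ in range(4)],0).astype(np.uint8)
cv2.imwrite('pics/top9.png',f1[:,:,::-1])
def c(im,lo,hi,s,v,r):
  h=cv2.cvtColor(np.ascontiguousarray(im),cv2.COLOR_RGB2HSV);m=(h[...,0]>=lo)&(h[...,0]<=hi)&(h[...,1]>s)&(h[...,2]>v)
  z=np.zeros_like(m);z[r[0]:r[1],r[2]:r[3]]=m[r[0]:r[1],r[2]:r[3]];y,x=np.nonzero(z);return x.size,x.mean().round(2) if x.size else 0,y.mean().round(2) if x.size else 0,(y.min(),y.max()) if x.size else 0
R=(110,245,300,365)
for n,im in(('before',f0),('after',f1)):
  print(n,'cap',c(im,65,90,150,40,R),'brass',c(im,12,25,150,90,(150,245,320,350)))
for n,L in(('brass mid top',(-2,22,18)),('cap',(91,26,26)),('cap0',(28.4,27.7,26)),('flaskbase top',(0,26,32)),('knob',(145,25,34))):
  for s in(0,69,70):
    Q=H(P,(s,0,0))[0];print(n,s,proj('top',H([Q[0],Q[1],205,P[3]],L))[0].round(2))
print(f1[192:212,334].tolist())
"
```

```text
before cap (73, np.float64(332.6), np.float64(212.32), (np.int64(209), np.int64(216))) brass (152, np.float64(333.58), np.float64(231.2), (np.int64(227), np.int64(236)))
after cap (64, np.float64(337.89), np.float64(153.05), (np.int64(150), np.int64(157))) brass (137, np.float64(336.01), np.float64(199.74), (np.int64(195), np.int64(204)))
brass mid top 0 [334.22 227.97]
brass mid top 69 [336.37 195.89]
brass mid top 70 [336.4  195.43]
cap 0 [335.38 184.04]
cap 69 [337.49 152.95]
cap 70 [337.52 152.51]
cap0 0 [332.61 213.  ]
cap0 69 [334.79 181.06]
cap0 70 [334.82 180.61]
flaskbase top 0 [332.58 226.19]
flaskbase top 69 [334.79 193.63]
flaskbase top 70 [334.82 193.17]
knob 0 [337.65 158.67]
knob 69 [339.73 128.03]
knob 70 [339.76 127.59]
[[195, 193, 199], [180, 179, 185], [127, 128, 132], [132, 107, 73], [169, 124, 45], [100, 75, 36], [65, 51, 34], [131, 99, 45], [190, 139, 54], [180, 132, 48], [178, 131, 50], [178, 131, 47], [184, 148, 102], [191, 180, 169], [192, 187, 188], [178, 172, 170], [112, 109, 107], [53, 50, 49], [45, 42, 40], [49, 45, 43]]
```

```bash
python3 -c "
from h import *
im=cv2.cvtColor(cv2.imread('pics/top9.png'),cv2.COLOR_BGR2HSV);m=((im[...,0]<8)|(im[...,0]>172))&(im[...,1]>150)&(im[...,2]>80)
m[:150]=0;m[215:]=0;m[:,:280]=0;m[:,345:]=0;y,x=np.nonzero(m);print(x.size,x.mean(),y.mean())
Q=H(P,(68,0,0))[0]
for q in(-.2,-.1,0,.1,.2):print(q,proj('top',H([Q[0],Q[1],205,P[3]],(-12+38*np.cos(q),75+38*np.sin(q),31)))[0].round(2))
"
```

```text
15 312.53333333333336 180.13333333333333
-0.2 [316.06 181.13]
-0.1 [314.32 180.74]
0 [312.55 180.53]
0.1 [310.76 180.49]
0.2 [308.97 180.62]
```

The top view gives q≈0, so the pad bears on a flush flask. The flask base sits at the bracket to within about 0.5 mm, and the holder is at its far stop. Handing in.

```bash
python3 -c "
from station import manip
print(manip.hand_in())"
```

```text
the job is handed in; nothing more can be done
None
```

I turned the flask end for end and seated it against the guide bar and bracket, swung the clamp in until its pad bore on the flask, then slid the holder to its far stop and handed the job in at about 27 s; the final top view agreed with this, but no verdict came back.

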